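Fit the blue filter post into its sprung holder

ROBOT

A 6-joint arm with a two-finger parallel gripper is mounted at the origin on the work surface. World frame = base frame: x ahead of the robot, y to its left, z up, the work surface at z = 0. Lengths are in m, angles in degrees, forces in N, time in s.
With the tool pointing down it reaches from about 0.4 to 0.825 m from the base axis. Payload 7 kg.
Tool frame: the origin (TCP) lies at the very end of the fingers, on their centre line; the grasp point (between the pads) lies hold_point_z behind it (hold_point_z is the distance from the TCP to the grasp point, in m); z points along the fingers, y is the direction in which the jaws open and shut (so a half turn about z gives the same grasp; the last joint's range is limited). The gripper opens to 88 mm and grips with 3 to 60 N. Pads are 19 mm wide; open, the fingers measure 130 mm over their backs; the gripper's body (78 mm by 193 mm) begins 47 mm behind the grasp point.
Start: joints at [-52.821, 20.546, 0.682, 0, -70.136, -16.507], TCP at [0.238, -0.632, 0.203] pointing down, gripper open.
Joint ranges: [-176.03, 176.03], [-82.01, 121.73], [-58.28, 71.71], [-173.87, 95.51], [-174.79, -0.11], [-173.66, 173.66]. Speed limits (degrees/s): [136.94, 136.94, 172.46, 180, 180, 180].

INTERFACE

Orientations are given as [roll, pitch, yaw] about the fixed x, y, z axes, in that order (R = Rz(yaw) Ry(pitch) Rx(roll)).
In Python, from plant import get_obs, snapshot, close_job, hold_point_z gives the robot as it stands. The module is installed in compiled form; this text tells all that it offers.
- The arm moves only by the tool jog_arm, never from a script. Its argument "commands" is a list of rows, each a list of 4 numbers: the shift along the world's x, y, z in mm, then the turn about the world's z in degrees. In form: [[x, y, z, turn], ...]. A call has exactly 10 rows; each row shifts and turns the commanded pose from where the row before left it; what a row does not reach is not made up. A row lasts 1/12 s, in which the tool goes at most 41.7 mm and 7.16 degrees, less where a joint would pass 70% of its speed; a pose out of reach is approached as far as the arm can. A call is refused whole if a number of a shift passes 41.7 or a number of a turn 7.16, either way. A call with a gripper value outside its range is refused whole. "fingers" is the finger opening in mm, from 0 to 87.6, set as the call begins (left out, the last holds). The fingers move at their own pace and stop on an object; the grip force is fixed at half the most. Time passes only in rows, so rows that do not move let the fingers close, or fill a call up. It gives the time, the measured TCP pose, the force and the opening at its end, in the units of the state.
- get_obs(): the state, without advancing time (a new reading comes with each control period).
- snapshot(name): name is "scene" or "top" or "wrist"; returns a dict with "image" (420x560x3 uint8, red, green, blue), "fov_y" (degrees; the focal length in pixels is half the picture's height over the tangent of half this angle, whatever the lens; pixels are square), "cx", "cy" (the principal point, pixels), "dist_coeffs" ([k1, k2, p1, p2, k3] as OpenCV has them; the pictures are not rectified), "rvec" (rotation vector, rad) and "tvec" (3), from world to camera coordinates, as OpenCV has them; the wrist camera has in their place "mount" (4x4, takes a point from camera to tool coordinates, whose origin is the TCP and whose axes are the flange's). Camera axes: x right, y down, z forward; pixel columns grow to the right and rows downward; lengths in m; the calibration is good to about 2 mm. A picture is of the moment at which its call begins: read the wrist's pose just before it. There is no depth.
- close_job(): hands the job in, once; it reports no verdict.
The state is a dict: "clock": time; "joint_pos": joint angles; "qvel": joint speeds; "tau": joint torques, N m; "tool_pos": TCP position; "orientation": TCP orientation; "force": force on the tool from outside, world axes, zero at the start; "moment": the same for the moment, N m; "opening": finger opening in m.
Only numpy, scipy, OpenCV 4.12 (cv2) and the standard library are available. Lean on these libraries where they do the work, as an engineer would, in place of code of your own. Each camera call takes 0.05 s, during which the arm holds its last target.

TASK

Take the blue filter out of the white rack and slide its rod down into the aluminium post holder in front of the lamp, past the side spring plunger, until you feel it come fully home on the depth stop hidden inside, pressing gently and never forcing it. Leave it standing there on its own, the flat face of the filter square to the lamp, and leave the other filters and the glassware where they are.

Things in the scene. Friction and masses are not known exactly. Their poses are not given: they have to be found in the camera images.
- blue_post: Filter to fit: steel rod 16 mm across with a flat black square frame on top (12 mm thick along its x, 44 wide along y, from 80 to 124 mm above the foot), blue disc on both faces, blue strip on top. 0.13 to 0.25 kg. Origin: centre of the rod's foot, z up. Foot is a cone: 8 mm across at the end, 16 mm from 10 mm up. Stands in one of the rack's holes. Grip the frame by its faces, near the top.
- rack: White fixed block, 60 x 210 x 36 mm, with three 18 mm holes 30 mm deep in a row along its y, 65 mm apart, the middle one in its centre; the blue, amber and green posts stand in them in any order. Origin: centre of its underside, on the bench.
- holder: Fixed aluminium block, 36 x 36 x 82 mm, with an upright 18 mm round bore. Origin: on the bore's axis, 12 mm above the bench. Plunger with red knob on its +x side. Its y is the light axis: the lamp's front is 123 mm from the bore on the -y side. The filter is square to the lamp when its x lies along this y (either way round); the round rod fits at any yaw.
- mouth (a point): Centre of the bore's mouth, on the holder's top, 94 mm above the bench. The hidden depth stop in the bore lies anywhere from 30 to 70 mm below this point, different each time; its height is reported nowhere and has to be felt.
- plunger (a joint): Spring plunger, m: 0 at rest, its ball nose 4.5 mm into the bore, 14 mm below the mouth; grows outwards, 2 to 4 mm with the rod past it. Spring 2.5 N plus 1 N per mm. Pushing the cone past, until the foot is about 24 mm below the mouth, takes up to 8 N downwards, and so does sliding on; the rod's weight alone does not do it.
- stand: Fixed black base plate, 90 x 280 x 12 mm, under the holder; it carries the lamp (white cylinder 76 mm across, 100 long, top 178 mm above the bench) and, in the bore, the depth stop, whose cushioned top yields 1 mm per 4 N, at most 3 mm. Origin: on the bench under the bore's axis; y as the holder's. Over 25 N on the stop, or 35 N on the holder, is forcing it.
- amber_post: Filter post like the blue one, with an amber disc; a bystander in the rack. Origin as for the blue one.
- green_post: Filter post like the blue one, with a green disc; a bystander in the rack. Origin as for the blue one.
- dropper_bottle: Small blue bottle with a black cap, 34 mm across, 100 mm high; a bystander. Origin: centre of its underside.
- beaker: Empty glass beaker, 70 mm across, 90 mm high; a bystander. Origin: centre of its underside.
- small_beaker: Empty glass beaker, 54 mm across, 70 mm high; a bystander. Origin: centre of its underside.
- sample_jar: Jar with a white lid, 48 mm across, 50 mm high; a bystander. Origin: centre of its underside.
Not all that is in view belongs to the job. What is shaped like the blue_post but red is not meant.

How it is judged (in metres and radians):
On the way, in this order (a step that is already met when the one before it is completed fails the run):
1. the blue filter post is lifted clear of the rack (height (world z) of blue_post above 0.045 m), for 0.1 s.
2. its rod is in the bore and has pushed the spring plunger aside (horizontal distance between blue_post and mouth below 0.004 m and z of blue_post in the frame of mouth below -0.022 m and value of joint plunger above 0.0012 m), for 0.1 s.
At the end, for the whole second after the job is handed in: Blue post at rest in the bore, upright within 0.08 rad, foot within 3 mm of the axis, over 26 mm below the mouth and resting on the hidden stop (pressing on the stand with over 0.2 N), plunger held out over 1.2 mm, filter square to the lamp within 0.25 rad (horizontal distance between blue_post and mouth below 0.003 m and angle between blue_post's own z axis and vertical below 0.08 rad and z of blue_post in the frame of mouth below -0.026 m and contact force between blue_post and stand above 0.2 N and value of joint plunger above 0.0012 m and angle between the x axis of blue_post and the y axis of holder, either way round below 0.25 rad and linear speed of blue_post below 0.02 m/s); the robot touches nothing.
It fails at once if the blue filter post is forced onto the stop or the stand (over 25 N) (contact force between blue_post and stand above 25 N).
It fails at once if the blue filter post is forced against the holder (over 35 N) (contact force between blue_post and holder above 35 N).
It fails at once if another filter or a piece of glassware is disturbed (moved more than 20 mm) (distance of any of amber_post, green_post, dropper_bottle, beaker, small_beaker, sample_jar from where it was at the start of the episode above 0.02 m).
It also fails if it takes over 51 s, if anything falls off the work surface, if the arm or the gripper's body presses on something with over 40 N, if the wrist force passes 120 N, or if a joint passes its speed limit or range.

## Working session

There is one attempt and no reset: what is moved stays moved. The work goes in short steps, Python scripts to look and compute and a tool call to move; the robot and the scene stay as the last step left them, time stands still between calls to the robot, and variables do not carry over. Pictures are saved under pics/ and viewed, and the job is handed in when it is done.

Besides the shell and the picture viewer there is one more tool, called after ">>>" as name(argument=value, ...) on one line, values as JSON. jog_arm: Moves the arm, as the interface text tells. Its arguments: {"type":"object","properties":{"commands":{"type":"array","items":{"type":"array","items":{"type":"number"}}},"fingers":{"type":"number"}},"required":["commands"]}

```bash
mkdir -p pics; cat > h.py <<'E'
import numpy as np, cv2, pickle
from plant import get_obs, snapshot, close_job, hold_point_z
def K(s):
    f=210/np.tan(np.radians(s["fov_y"])/2); return np.array([[f,0,s["cx"]],[0,f,s["cy"]],[0,0,1.]])
def Reul(o):
    r,p,y=np.radians(o); 
    from scipy.spatial.transform import Rotation as R
    return R.from_euler('xyz',[r,p,y]).as_matrix()
def cam(s,obs=None):
    "R,c: cam->world"
    if "mount" in s:
        T=np.eye(4);T[:3,:3]=Reul(obs["orientation"]);T[:3,3]=obs["tool_pos"]
        W=T@np.array(s["mount"]);return W[:3,:3],W[:3,3]
    R=cv2.Rodrigues(np.array(s["rvec"],float))[0].T
    return R,-R@np.array(s["tvec"],float).ravel()
def ray(s,uv,obs=None):
    p=cv2.undistortPoints(np.array([[uv]],float),K(s),np.array(s["dist_coeffs"],float))[0,0]
    R,c=cam(s,obs);return c,R@np.array([p[0],p[1],1.])
def onz(s,uv,z,obs=None):
    c,d=ray(s,uv,obs);return c+d*(z-c[2])/d[2]
def proj(s,P,obs=None):
    R,c=cam(s,obs);P=np.atleast_2d(np.array(P,float))
    r=cv2.Rodrigues(R.T)[0];return cv2.projectPoints(P,r,-R.T@c,K(s),np.array(s["dist_coeffs"],float))[0][:,0]
def take(name,fn):
    o=get_obs();s=snapshot(name);cv2.imwrite(f"pics/{fn}.png",s["image"][:,:,::-1]);pickle.dump((s,o),open(f"pics/{fn}.pkl","wb"));return s,o
def load(fn): return pickle.load(open(f"pics/{fn}.pkl","rb"))
E
python3 - <<'E'
from h import *
print(hold_point_z if not callable(hold_point_z) else hold_point_z())
for n in ["scene","top","wrist"]:
    s,o=take(n,n+"0"); R,c=cam(s,o); print(n,c.round(3),R[:,2].round(2),s["fov_y"],s["dist_coeffs"])
print(o)
E
```

```text
0.0188
scene [0.988 0.34  0.92 ] [-0.37 -0.39 -0.84] 57.74370037874906 [-0.05637992  0.          0.          0.          0.        ]
top [ 0.473 -0.038  1.237] [ 0.11  0.01 -0.99] 56.89222406185584 [-0.03881946  0.          0.          0.          0.        ]
wrist [ 0.176 -0.654  0.383] [ 0.23  0.09 -0.97] 65.68684959265808 [-0.03974908  0.          0.          0.          0.        ]
{'clock': 0.1, 'joint_pos': array([-5.28211422e+01,  2.05877955e+01,  6.41154652e-01, -1.70015051e-02,
       -7.01373671e+01, -1.65073287e+01]), 'qvel': array([-0.0676017 , -0.0654031 ,  0.11242554, -0.01751672, -0.00918989,
        0.04923894]), 'tau': array([-1.47921295e-03, -5.84165668e+01,  2.93751812e+01,  7.01554075e+00,
        1.01598114e-02, -3.16669775e-05]), 'tool_pos': array([ 0.23809355, -0.63112096,  0.20212968]), 'orientation': array([ 1.79914913e+02, -8.54718057e-03, -1.59334253e+02]), 'force': array([ 0.44294095, -0.21328377,  0.4504885 ]), 'moment': array([-0.01418406,  0.03462585,  0.02947067]), 'opening': 0.08786253354663656}
```

View pics/scene0.png

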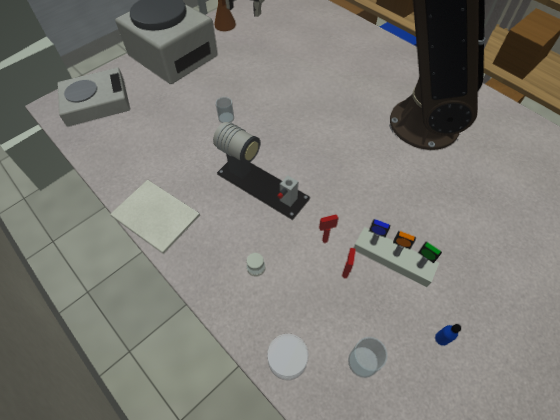

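View pics/top0.png

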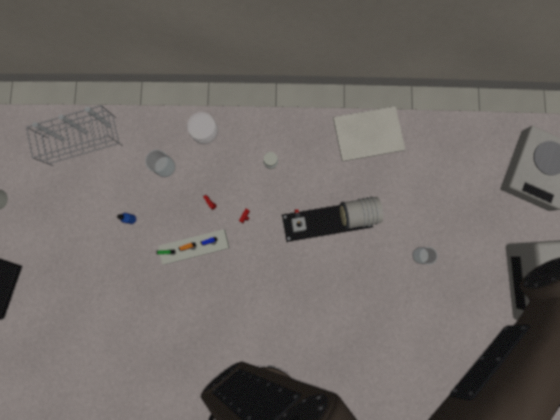

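View pics/wrist0.png

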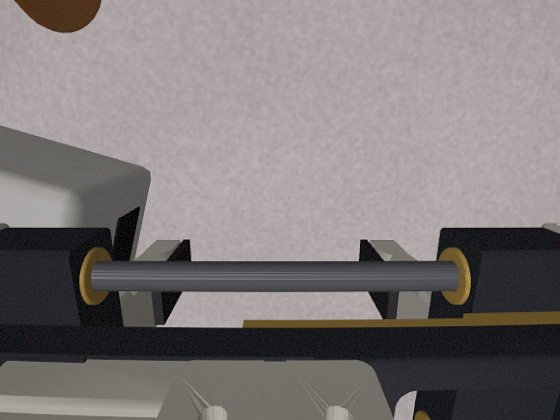

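Scene: the blue filter is at (380,228), at the rack's near end, and the holder at (289,188). Top: blue (209,241), bore (299,224). The red lookalikes lie beside the rack. Next I measure from zoomed crops.

```bash
python3 - <<'E'
from h import *
st,_=load("top0");ss,_=load("scene0")
def blobs(s,f,box):
    im=s["image"];h=cv2.cvtColor(im,cv2.COLOR_RGB2HSV);m=f(h)
    mm=np.zeros_like(m);x0,y0,x1,y1=box;mm[y0:y1,x0:x1]=m[y0:y1,x0:x1]
    n,l,stt,c=cv2.connectedComponentsWithStats(mm)
    return [(tuple(stt[i]),c[i].round(1),l==i) for i in range(1,n) if stt[i][4]>8]
blue=lambda h:cv2.inRange(h,(112,120,60),(128,255,255))
for nm,s,box in (("top",st,(140,220,240,275)),("scene",ss,(340,200,450,290))):
    for b in blobs(s,blue,box): print(nm,"blue",b[0],b[1],onz(s,b[1],.13).round(4))
white=lambda h:cv2.inRange(h,(0,0,150),(180,60,255))
for nm,s,box in (("top",st,(140,215,240,275)),):
    for b in blobs(s,white,box):
        print(b[0],b[1])
a=cv2.resize(st["image"][200:280,140:240],None,fx=8,fy=8,interpolation=cv2.INTER_CUBIC)[:600]
cv2.imwrite("pics/c1.png",a[:,:,::-1])
a=cv2.resize(st["image"][190:255,270:390],None,fx=6.5,fy=6.5,interpolation=cv2.INTER_CUBIC)
cv2.imwrite("pics/c2.png",a[:,:,::-1])
a=cv2.resize(ss["image"][170:220,260:320],None,fx=10,fy=10,interpolation=cv2.INTER_CUBIC)
cv2.imwrite("pics/c3.png",a[:,:,::-1])
a=cv2.resize(ss["image"][210:285,350:445],None,fx=8,fy=8,interpolation=cv2.INTER_CUBIC)
cv2.imwrite("pics/c4.png",a[:,:,::-1])
E
```

```text
top blue (np.int32(202), np.int32(238), np.int32(13), np.int32(7), np.int32(53)) [208.4 240.8] [0.4974 0.1651 0.13  ]
scene blue (np.int32(372), np.int32(220), np.int32(18), np.int32(15), np.int32(170)) [379.6 227.1] [0.5072 0.1752 0.13  ]
```

View pics/c1.png

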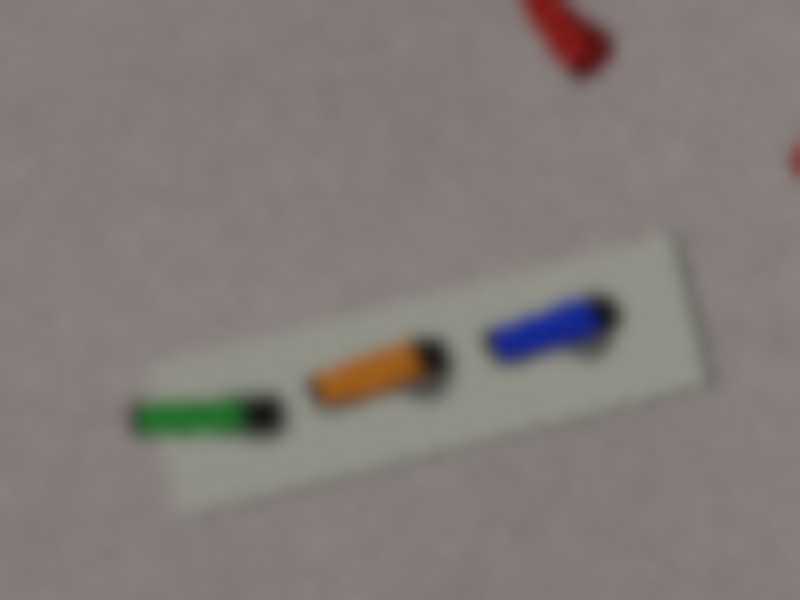

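View pics/c2.png

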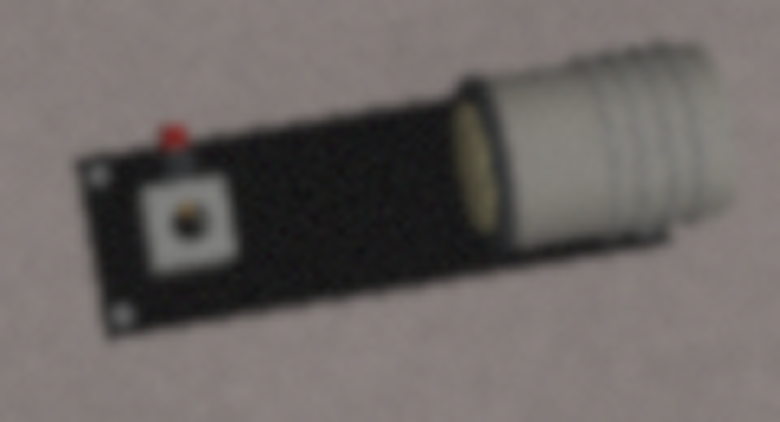

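View pics/c3.png

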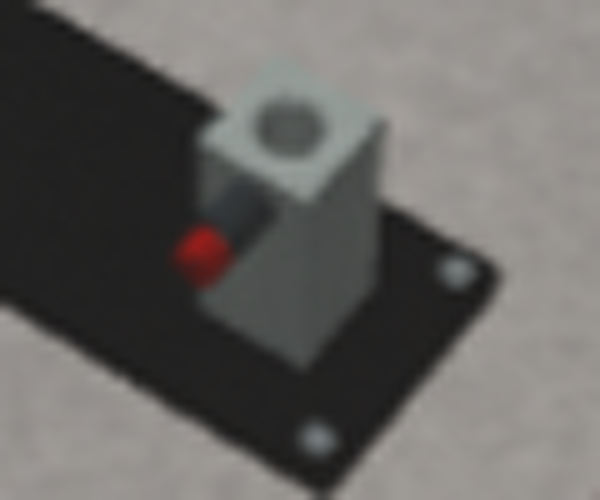

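View pics/c4.png

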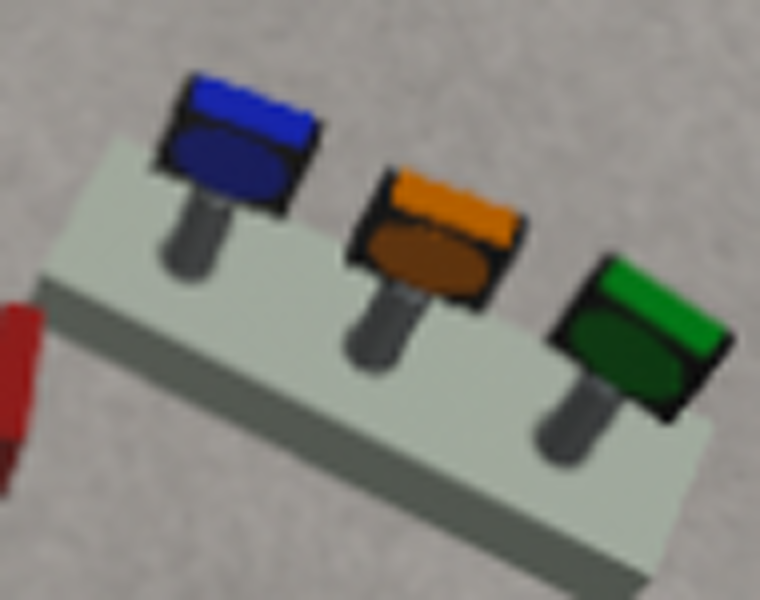

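```bash
cat > m1.py <<'E'
from h import *
st,_=load("top0");ss,_=load("scene0")
def tri(a,b):
    (c1,d1),(c2,d2)=a,b
    A=np.stack([d1,-d2],1);t=np.linalg.lstsq(A,c2-c1,rcond=None)[0]
    p,q=c1+t[0]*d1,c2+t[1]*d2;return (p+q)/2,np.linalg.norm(p-q)
def o(p,off,s): return np.array([(p[0]+.5)/s-.5+off[0],(p[1]+.5)/s-.5+off[1]])
def strip(s,box,vmin):
    h=cv2.cvtColor(cv2.resize(s["image"][box[1]:box[3],box[0]:box[2]],None,fx=8,fy=8,interpolation=cv2.INTER_CUBIC),cv2.COLOR_RGB2HSV)
    m=cv2.inRange(h,(112,130,vmin),(128,255,255))
    c=max(cv2.findContours(m,0,1)[0],key=cv2.contourArea)
    r=cv2.minAreaRect(c);return [o(p,box[:2],8) for p in cv2.boxPoints(r)],o(r[0],box[:2],8),cv2.contourArea(c)
if __name__=="__main__":
    T=strip(st,(195,230,225,255),90);S=strip(ss,(365,212,395,245),125)
    print(T[1],T[2],S[1],S[2]);print("strip tri",tri(ray(st,T[1]),ray(ss,S[1])))
    for n,s,q in (("top",st,T),("scene",ss,S)):
        C=np.array([onz(s,p,.130) for p in q[0]]);print(n,onz(s,q[1],.13).round(4),"\n",C.round(4))
        e=[(C[(i+1)%4]-C[i])[:2] for i in range(4)];e=max(e,key=np.linalg.norm);print(np.linalg.norm(e),np.degrees(np.arctan2(e[1],e[0])))
    # holder
    off3=(260,170);off2=(270,190)
    ms,mt=o((290,128),off3,10),o((191,222),off2,6.5)
    print("mouth",onz(ss,ms,.094).round(4),onz(st,mt,.094).round(4),tri(ray(st,mt),ray(ss,ms)))
    C=[onz(ss,o(p,off3,10),.094) for p in ((200,138),(280,55),(383,125),(305,200))]
    print("top sq scene",np.mean(C,0).round(4)); 
    for i in range(4):
        e=C[(i+1)%4]-C[i];print(np.linalg.norm(e).round(4),np.degrees(np.arctan2(e[1],e[0])).round(1))
    C=[onz(st,o(p,off2,6.5),.094) for p in ((142,183),(232,172),(241,262),(152,273))]
    print("top sq top",np.mean(C,0).round(4)); 
    for i in range(4):
        e=C[(i+1)%4]-C[i];print(np.linalg.norm(e).round(4),np.degrees(np.arctan2(e[1],e[0])).round(1))
    # stand edges (z=.012)
    P=[onz(st,o(p,off2,6.5),.012) for p in ((80,160),(108,336),(668,240))]
    for i in range(2):
        e=P[i+1]-P[i];print("stand",P[i].round(4),np.linalg.norm(e).round(4),np.degrees(np.arctan2(e[1],e[0])).round(1))
    P=[onz(st,o(p,(140,200),8),.036) for p in ((148,360),(672,235),(706,382),(180,515))]
    print("rack",np.mean(P,0).round(4))
    for i in range(4):
        e=P[(i+1)%4]-P[i];print("rack",P[i].round(4),np.linalg.norm(e).round(4),np.degrees(np.arctan2(e[1],e[0])).round(1))
E
python3 m1.py
```

```text
[207.69693375 240.90801811] 2907.0 [381.05285263 223.36839676] 3767.5
strip tri (array([0.49611996, 0.16913147, 0.12766274]), np.float64(0.003758126498305693))
top [0.497  0.1671 0.13  ] 
 [[0.4975 0.1866 0.13  ]
 [0.5084 0.1515 0.13  ]
 [0.4965 0.1476 0.13  ]
 [0.4857 0.1826 0.13  ]]
0.03671781243031745 -72.83835205451646
scene [0.4964 0.1712 0.13  ] 
 [[0.5091 0.157  0.13  ]
 [0.497  0.1521 0.13  ]
 [0.4838 0.1854 0.13  ]
 [0.4959 0.19   0.13  ]]
0.035800836143443 111.64582501196516
mouth [ 0.5528 -0.0897  0.094 ] [ 0.554  -0.0942  0.094 ] (array([ 0.55282546, -0.09268942,  0.09167155]), np.float64(0.004233782816229928))
top sq scene [ 0.5527 -0.0891  0.094 ]
0.0355 -171.5
0.0364 95.5
0.0327 5.5
0.0347 -79.9
top sq top [ 0.5538 -0.0946  0.094 ]
0.0413 -81.9
0.0411 -173.6
0.0407 98.2
0.0412 7.3
stand [ 0.5891 -0.0437  0.012 ] 0.0867 -169.9
stand [ 0.5037 -0.0589  0.012 ] 0.2767 -79.2
rack [0.4819 0.2299 0.036 ]
rack [0.4844 0.3387 0.036 ] 0.209 -75.4
rack [0.5372 0.1365 0.036 ] 0.0585 -165.0
rack [0.4807 0.1214 0.036 ] 0.2093 105.4
rack [0.4252 0.3231 0.036 ] 0.0613 14.8
```

```bash
python3 - <<'E'
from h import *
s,o=load("wrist0");print(np.round(s["mount"],3))
print("tcp px",proj(s,[o["tool_pos"]],o), "yaw",o["orientation"])
for dx,z in ((0,.25),(0,.2),(.03,.25),(.06,.25)):
  for yaw in (-71,109):
    q=dict(o);q["orientation"]=[180,0,yaw];t=np.radians(yaw)
    q["tool_pos"]=np.array([.497,.169,z])-dx*np.array([np.cos(t),np.sin(t),0])
    print(dx,z,yaw,proj(s,[[.497,.169,.13],[.482,.230,.13]],q).round(0).tolist())
E
```

```text
[[ 0.001 -0.969 -0.247  0.067]
 [ 1.     0.001  0.001  0.001]
 [-0.    -0.247  0.969 -0.181]
 [ 0.     0.     0.     1.   ]]
tcp px [[273.55244471 242.64461397]] yaw [ 1.79914913e+02 -8.54718057e-03 -1.59334253e+02]
0 0.25 -71 [[274.0, 198.0], [268.0, 260.0]]
0 0.25 109 [[274.0, 198.0], [280.0, 131.0]]
0 0.2 -71 [[274.0, 212.0], [267.0, 283.0]]
0 0.2 109 [[274.0, 212.0], [281.0, 132.0]]
0.03 0.25 -71 [[274.0, 167.0], [268.0, 231.0]]
0.03 0.25 109 [[274.0, 167.0], [280.0, 96.0]]
0.06 0.25 -71 [[274.0, 134.0], [268.0, 201.0]]
0.06 0.25 109 [[274.0, 134.0], [281.0, 59.0]]
```

>>> jog_arm(commands=[[8,25,6,3],[8,26,6,3],[8,27,6,3],[9,27,6,3],[9,27,6,3],[9,27,6,3],[9,27,6,3],[9,27,6,3],[9,27,0,3],[9,27,0,3]])

```text
clock: 0.98
tool_pos: [0.3255, -0.3633, 0.2513]
orientation: [-180.0, 0.0, -129.2]
force: [0.7, 0.7, -0.1]
opening: 0.0878
```

>>> jog_arm(commands=[[9,27,0,3],[9,27,0,3],[9,27,0,3],[9,27,0,3],[9,27,0,3],[9,27,0,3],[9,27,0,3],[9,27,0,3],[9,27,0,3],[9,27,0,3]])

```text
clock: 1.82
tool_pos: [0.4152, -0.0931, 0.251]
orientation: [-180.0, 0.0, -99.2]
force: [1.2, -0.6, -0.1]
opening: 0.0875
```

>>> jog_arm(commands=[[8,27,0,3],[8,27,0,3],[8,27,0,3],[8,27,0,3],[8,27,0,3],[8,27,0,3],[8,27,0,3],[8,27,0,3],[8,27,0,3],[8,20,0,2]])

```text
clock: 2.65
tool_pos: [0.4953, 0.1704, 0.2508]
orientation: [180.0, 0.0, -70.1]
force: [-0.1, 0.0, -0.2]
opening: 0.0879
```

```bash
python3 - <<'E'
from h import *
from m1 import strip
s,o=take("wrist","w1")
im=s["image"];h=cv2.cvtColor(im,cv2.COLOR_RGB2HSV)
m=cv2.inRange(h,(112,130,100),(128,255,255))
n,l,stt,c=cv2.connectedComponentsWithStats(m)
for i in range(1,n):
    if stt[i][4]>50: print(stt[i],c[i])
E
```

```text
[266 178  12  41 421] [271.32779097 197.52256532]
```

View pics/w1.png

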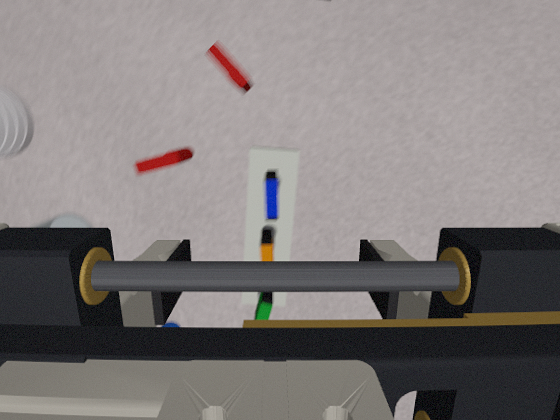

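Blue strip at (271,197), vertical in the picture, between the fingers, so the yaw is nearly right. Next I measure it precisely.

```bash
python3 - <<'E'
from h import *
s,o=load("w1")
b=(255,165,290,230)
im=cv2.resize(s["image"][b[1]:b[3],b[0]:b[2]],None,fx=8,fy=8,interpolation=cv2.INTER_CUBIC)
h=cv2.cvtColor(im,cv2.COLOR_RGB2HSV);m=cv2.inRange(h,(112,130,100),(128,255,255))
c=max(cv2.findContours(m,0,1)[0],key=cv2.contourArea);r=cv2.minAreaRect(c)
f=lambda p:np.array([(p[0]+.5)/8-.5+b[0],(p[1]+.5)/8-.5+b[1]])
P=np.array([onz(s,f(p),.13,o) for p in cv2.boxPoints(r)])
print(r,onz(s,f(r[0]),.13,o).round(4));print(P.round(4))
e=[P[(i+1)%4]-P[i] for i in range(4)];e=max(e,key=np.linalg.norm);print(np.linalg.norm(e),np.degrees(np.arctan2(e[1],e[0])))
print(o["tool_pos"],o["orientation"])
cv2.imwrite("pics/c5.png",im[:,:,::-1])
E
```

```text
((135.5, 268.0), (324.0, 95.0), 90.0) [0.4971 0.1722 0.13  ]
[[0.5088 0.1559 0.13  ]
 [0.4984 0.1521 0.13  ]
 [0.4849 0.189  0.13  ]
 [0.4957 0.1929 0.13  ]]
0.039352637943157034 110.07640253553272
[0.49533612 0.17038968 0.25075719] [ 1.79989040e+02  6.84397080e-03 -7.01228269e+01]
```

View pics/c5.png

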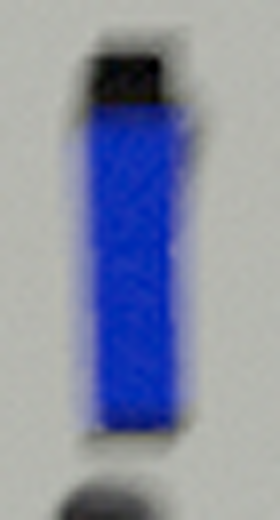

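>>> jog_arm(commands=[[3,-13,0,-5],[3,-13,0,-5],[3,-13,0,-5],[3,-13,0,-5],[3,-13,0,-5],[3,-13,0,-5],[3,-13,0,-5],[3,-13,0,-5],[3,-13,0,-5],[3,-13,0,-5]])

```text
clock: 3.53
tool_pos: [0.5251, 0.0377, 0.2508]
orientation: [180.0, -0.0, -120.6]
force: [0.6, 0.2, -0.0]
opening: 0.0874
```

>>> jog_arm(commands=[[3,-14,-4,-5],[3,-14,-4,-5],[3,-14,-4,-5],[3,-14,-4,-5],[3,-14,-4,-5],[3,-14,-4,-5],[3,-14,-4,-5],[3,-14,-4,-5],[3,-14,-4,-5],[0,-6,0,-4.4]])

```text
clock: 4.37
tool_pos: [0.5518, -0.0949, 0.2137]
orientation: [180.0, -0.1, -170.0]
force: [-0.1, 0.3, -1.1]
opening: 0.0878
```

```bash
python3 - <<'E'
from h import *
s,o=take("wrist","w2"); print(o["tool_pos"],o["orientation"],o["qvel"].round(2))
cv2.imwrite("pics/c6.png",cv2.resize(s["image"][130:250,190:360],None,fx=4.5,fy=4.5,interpolation=cv2.INTER_CUBIC)[:,:,::-1])
E
```

```text
[ 0.55184389 -0.09486381  0.21370064] [ 1.79989719e+02 -1.11620993e-01 -1.70043435e+02] [-6.820e+00  4.200e-01  1.490e+00 -4.000e-02 -9.400e-01 -4.535e+01]
```

View pics/w2.png

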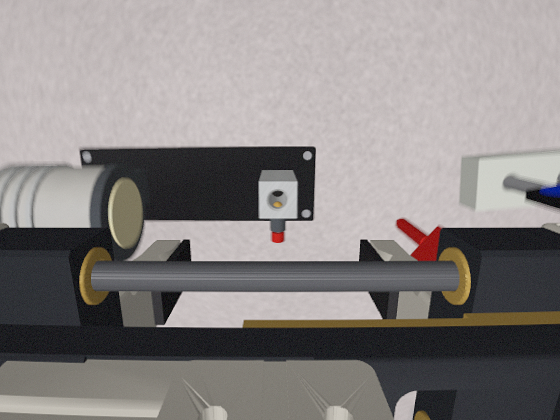

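View pics/c6.png

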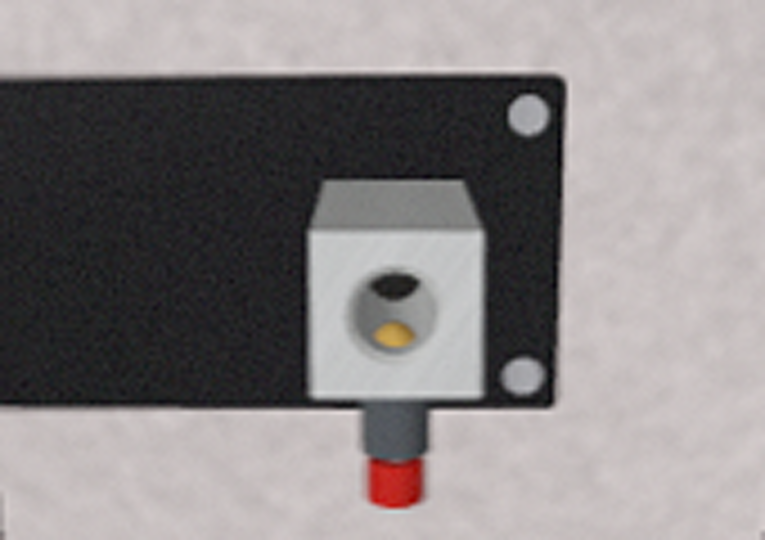

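The mouth's square top and bore are clear at about (277,199). The arm was still settling, so I retake the picture and measure.

```bash
python3 - <<'E'
from h import *
take("wrist","w3");s,o=take("wrist","w3"); print(o["tool_pos"],o["orientation"],o["qvel"].round(2))
b=(190,130,360,250);k=4.5
im=cv2.resize(s["image"][b[1]:b[3],b[0]:b[2]],None,fx=k,fy=k,interpolation=cv2.INTER_CUBIC)
g=cv2.cvtColor(im,cv2.COLOR_RGB2GRAY);cv2.imwrite("pics/c7.png",im[:,:,::-1])
f=lambda p:np.array([(p[0]+.5)/k-.5+b[0],(p[1]+.5)/k-.5+b[1]])
# top face: flood from bright, bounded
hsv=cv2.cvtColor(im,cv2.COLOR_RGB2HSV)
for th in (165,175,185,195):
    m=cv2.inRange(g,th,255);n,l,st,c=cv2.connectedComponentsWithStats(m)
    for i in range(1,n):
        if 8000<st[i][4]<60000:
            q=(l==i).astype(np.uint8);cs,hi=cv2.findContours(q,cv2.RETR_CCOMP,1)
            ext=max(cs,key=cv2.contourArea);r=cv2.minAreaRect(ext)
            P=np.array([onz(s,f(p),.094,o) for p in cv2.boxPoints(r)])
            e=[P[(j+1)%4]-P[j] for j in range(4)]
            print(th,st[i],"C",P.mean(0).round(4),[(np.linalg.norm(v).round(4),np.degrees(np.arctan2(v[1],v[0])).round(1)) for v in e])
            ho=[x for x in cs if 2000<cv2.contourArea(x)<.6*cv2.contourArea(ext)]
            for x in ho:
                el=cv2.fitEllipse(cv2.convexHull(x));print("  hole",el,onz(s,f(el[0]),.094,o).round(4))
# stand long edge orientation
for p in ((2,76),(555,76),(2,405),(550,405)): print(onz(s,f(p),.012,o).round(4))
E
```

```text
[ 0.55186812 -0.09448866  0.21437528] [ 1.79996398e+02 -6.87805177e-02 -1.69895803e+02] [ 1.31 -0.65  0.13 -0.06  0.02  5.2 ]
165 [  312   229   171   168 21645] C [ 0.552  -0.0907  0.094 ] [(np.float64(0.0354), np.float64(100.9)), (np.float64(0.0358), np.float64(11.8)), (np.float64(0.0364), np.float64(-79.1)), (np.float64(0.0358), np.float64(-169.8))]
  hole ((392.53857421875, 311.9286804199219), (88.85497283935547, 94.45877838134766), 50.4988899230957) [ 0.5517 -0.0918  0.094 ]
175 [  312   230   170   167 20724] C [ 0.552  -0.0908  0.094 ] [(np.float64(0.0351), np.float64(100.6)), (np.float64(0.0356), np.float64(11.5)), (np.float64(0.0361), np.float64(-79.4)), (np.float64(0.0356), np.float64(-170.1))]
  hole ((392.5559997558594, 312.3027038574219), (91.46640014648438, 98.05306243896484), 41.47943878173828) [ 0.5517 -0.0918  0.094 ]
185 [  312   231   170   165 19615] C [ 0.552  -0.0908  0.094 ] [(np.float64(0.0351), np.float64(100.8)), (np.float64(0.0352), np.float64(11.7)), (np.float64(0.0361), np.float64(-79.2)), (np.float64(0.0352), np.float64(-169.9))]
  hole ((393.35110473632
[... 331 characters left out ...]
73.2))]
195 [  313   232   168   164 16054] C [ 0.5521 -0.0908  0.094 ] [(np.float64(0.0347), np.float64(100.5)), (np.float64(0.035), np.float64(11.5)), (np.float64(0.0357), np.float64(-79.4)), (np.float64(0.035), np.float64(-170.1))]
  hole ((401.3598937988281, 307.4137268066406), (98.6540756225586, 136.0381622314453), 46.657630920410156) [ 0.5504 -0.0902  0.094 ]
195 [    0   411   418   129 13975] C [ 0.5945 -0.1247  0.094 ] [(np.float64(0.0294), np.float64(-173.6)), (np.float64(0.0895), np.float64(100.2)), (np.float64(0.0292), np.float64(10.5)), (np.float64(0.0917), np.float64(-79.7))]
[ 0.5258 -0.1986  0.012 ]
[ 0.5007 -0.0579  0.012 ]
[ 0.6139 -0.1884  0.012 ]
[ 0.5874 -0.0412  0.012 ]
```

View pics/c7.png

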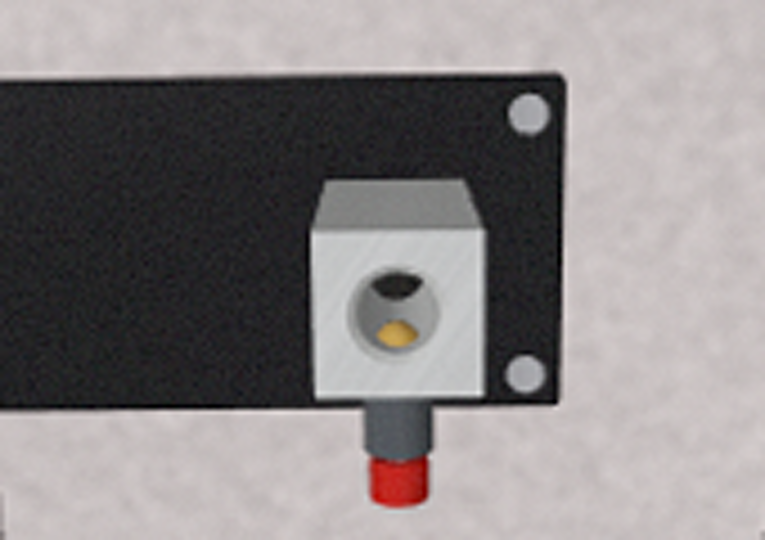

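>>> jog_arm(commands=[[-2.7,13,4,5],[-2.7,13,4,5],[-2.7,13,4,5],[-2.7,13,4,5],[-2.7,13,4,5],[-2.7,13,4,5],[-2.7,13,4,5],[-2.7,13,4,5],[-2.7,13,4,5],[-2.7,13,0,5]])

```text
clock: 5.35
tool_pos: [0.5253, 0.0378, 0.2521]
orientation: [-179.9, 0.1, -119.3]
force: [-1.1, 0.1, 0.9]
opening: 0.0875
```

>>> jog_arm(commands=[[-2.7,14,0,5],[-2.7,14,0,5],[-2.7,14,0,5],[-2.7,14,0,5],[-2.8,14,0,5],[-2.8,14,0,5],[-2.8,14,0,5],[-2.8,14,0,5],[-2.8,14,0,5],[-3,11,0,5]])

```text
clock: 6.18
tool_pos: [0.4969, 0.175, 0.2512]
orientation: [-180.0, 0.0, -69.2]
force: [-0.2, 0.3, 0.3]
opening: 0.0877
```

>>> jog_arm(commands=[[0,0,-10,0],[0,0,-15,0],[0,0,-18,0],[0,0,-18,0],[0,0,-18,0],[0,0,-18,0],[0,0,-18,0],[0,0,-15,0],[0,0,-12,0],[0,0,0,0]])

```text
clock: 7.02
tool_pos: [0.4955, 0.1723, 0.1061]
orientation: [179.7, -0.0, -69.8]
force: [-0.5, 0.1, 1.0]
opening: 0.0875
```

>>> jog_arm(commands=[[1,0,-3,0],[0.6,0,-3,0],[0,0,-1,0],[0,0,0,0],[0,0,0,0],[0,0,0,0],[0,0,0,0],[0,0,0,0],[0,0,0,0],[0,0,0,0]])

```text
clock: 7.85
tool_pos: [0.4991, 0.1735, 0.102]
orientation: [-180.0, 0.0, -69.7]
force: [-0.3, -0.0, 0.1]
opening: 0.0876
```

>>> jog_arm(commands=[[0,0,0,0],[0,0,0,0],[0,0,0,0],[0,0,0,0],[0,0,0,0],[0,0,0,0],[0,0,0,0],[0,0,0,0],[0,0,0,0],[0,0,0,0]], fingers=4)

```text
clock: 8.68
tool_pos: [0.499, 0.1735, 0.1019]
orientation: [180.0, 0.0, -69.7]
force: [-0.4, 0.1, 0.5]
opening: 0.0264
```

>>> jog_arm(commands=[[0,0,0,0],[0,0,0,0],[0,0,0,0],[0,0,0,0],[0,0,0,0],[0,0,0,0],[0,0,0,0],[0,0,0,0],[0,0,0,0],[0,0,0,0]])

```text
clock: 9.52
tool_pos: [0.499, 0.1734, 0.1019]
orientation: [180.0, -0.0, -69.7]
force: [0.1, 0.1, -1.1]
opening: 0.0112
```

>>> jog_arm(commands=[[0,0,4,0],[0,0,8,0],[0,0,12,0],[0,0,16,0],[0,0,16,0],[0,0,16,0],[0,0,16,0],[0,0,16,0],[0,0,16,0],[0,0,8,0]])

```text
clock: 10.35
tool_pos: [0.4997, 0.1738, 0.2326]
orientation: [-179.8, 0.0, -69.7]
force: [1.2, 0.1, -1.8]
opening: 0.0115
```

```bash
python3 - <<'E'
from h import *
take("wrist","w4");take("wrist","w4");s,o=take("wrist","w4"); print(o["tool_pos"],o["orientation"],o["force"],o["opening"],o["qvel"].round(2))
cv2.imwrite("pics/c8.png",cv2.resize(s["image"][130:250,190:360],None,fx=4.5,fy=4.5,interpolation=cv2.INTER_CUBIC)[:,:,::-1])
E
```

```text
[0.49971034 0.17389334 0.2316697 ] [-1.79830971e+02  4.88908374e-02 -6.97249732e+01] [ 0.23714237  0.45933686 -2.85719728] 0.01135118460116191 [-0.06  1.37 -2.58 -0.92  1.66  0.04]
```

View pics/w4.png

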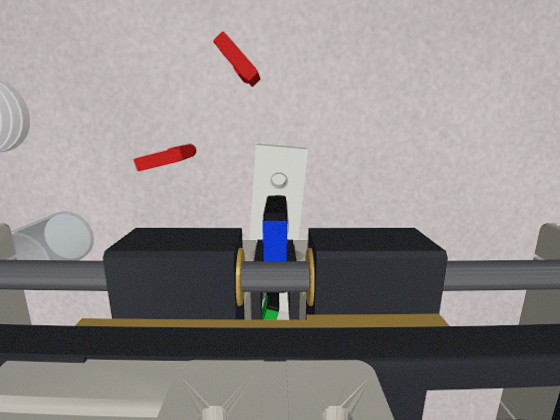

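View pics/c8.png

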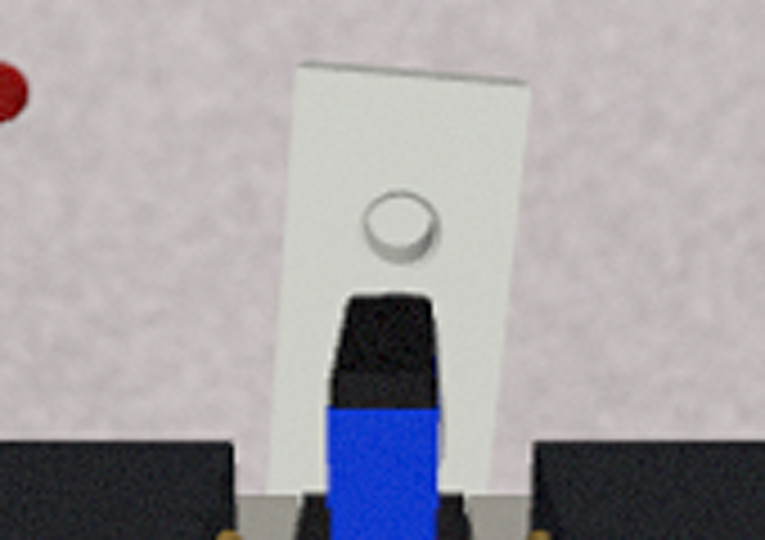

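```bash
python3 - <<'E'
from h import *
s,o=load("w4");k=4.5;f=lambda p:np.array([(p[0]+.5)/k-.5+190,(p[1]+.5)/k-.5+130])
R=Reul([180,0,o["orientation"][2]])
h=onz(s,f((400,227)),.036,o);print("hole",h.round(4),"tool frame rel. grasp TCP",(R.T@(h-np.array([.499,.1734,.036]))).round(4))
zt=o["tool_pos"][2]+.028
for n,p in (("strip L",(327,408)),("strip R",(439,408)),("frame L",(330,372)),("frame R",(438,374))):
    P=onz(s,f(p),zt,o);print(n,(R.T@(P-o["tool_pos"])).round(4))
s3,o3=load("w3");R3=Reul([180,0,o3["orientation"][2]])
M=onz(s3,f((393,312)),.094,o3);print("mouth",M,"tool",(R3.T@(M-o3["tool_pos"])).round(4))
s1,o1=load("w1");R1=Reul([180,0,o1["orientation"][2]])
print("strip w1 tool",(R1.T@(np.array([.4971,.1722,.13])-o1["tool_pos"])).round(4), "rel grasp TCP",(R1.T@(np.array([.4971,.1722,.13])-[.499,.1734,.13])).round(4))
E
```

```text
hole [0.4965 0.1689 0.036 ] tool frame rel. grasp TCP [ 0.0034  0.0039 -0.    ]
strip L [ 0.0209 -0.0055 -0.028 ]
strip R [ 0.0209  0.0067 -0.028 ]
frame L [ 0.025  -0.0051 -0.028 ]
frame R [ 0.0247  0.0065 -0.028 ]
mouth [ 0.55166896 -0.09174863  0.094     ] tool [-0.0003  0.0027  0.1204]
strip w1 tool [-0.0011 -0.0023  0.1208] rel grasp TCP [0.0005 0.0022 0.    ]
```

>>> jog_arm(commands=[[1.5,-8,0,-3],[2.5,-13,0,-5],[2.7,-14,0,-5],[2.7,-14,0,-5],[2.7,-14,0,-5],[2.7,-14,0,-5],[2.7,-14,0,-5],[2.7,-14,0,-5],[2.7,-14,0,-5],[2.7,-14,0,-5]])

```text
clock: 11.33
tool_pos: [0.5239, 0.0396, 0.2284]
orientation: [179.9, -0.1, -118.0]
force: [0.5, -0.1, -2.4]
opening: 0.011
```

>>> jog_arm(commands=[[2.7,-14,0,-5],[2.7,-14,0,-5],[2.7,-14,0,-5],[2.7,-14,0,-5],[2.7,-14,0,-5],[2.7,-14,0,-5],[2.7,-14,0,-5],[2.7,-14,0,-5],[2.7,-14,0,-5],[3,-8,0,-4]])

```text
clock: 12.17
tool_pos: [0.5511, -0.0947, 0.2283]
orientation: [180.0, -0.2, -167.0]
force: [-0.1, 0.7, -2.5]
opening: 0.0115
```

>>> jog_arm(commands=[[0,0,0,-2.8],[0,0,0,0],[0,0,-5,0],[0,0,-10,0],[0,0,-10,0],[0,0,-4,0],[0,0,0,0],[0,0,0,0],[0,0,0,0],[0,0,0,0]])

```text
clock: 13.0
tool_pos: [0.5523, -0.0935, 0.2014]
orientation: [-180.0, 0.0, -169.5]
force: [0.7, 0.5, -2.7]
opening: 0.0113
```

```bash
python3 - <<'E'
from h import *
for n in ("scene","top","wrist"):
    s,o=take(n,n+"5")
print(o["tool_pos"],o["orientation"])
s,_=load("scene5");cv2.imwrite("pics/c9.png",cv2.resize(s["image"][150:215,250:330],None,fx=9,fy=9,interpolation=cv2.INTER_CUBIC)[:,:,::-1])
E
```

```text
[ 0.55220254 -0.09347922  0.20139333] [-1.79997609e+02  4.55253459e-02 -1.69521048e+02]
```

View pics/c9.png

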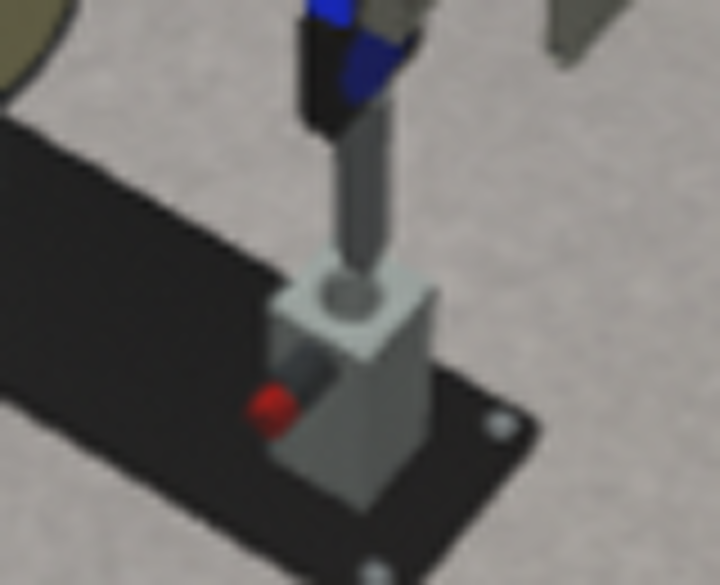

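View pics/top5.png

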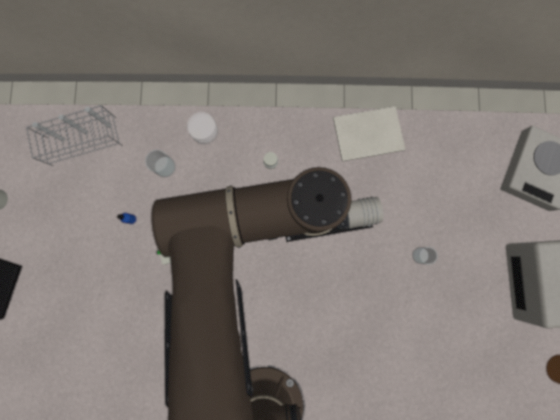

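View pics/wrist5.png

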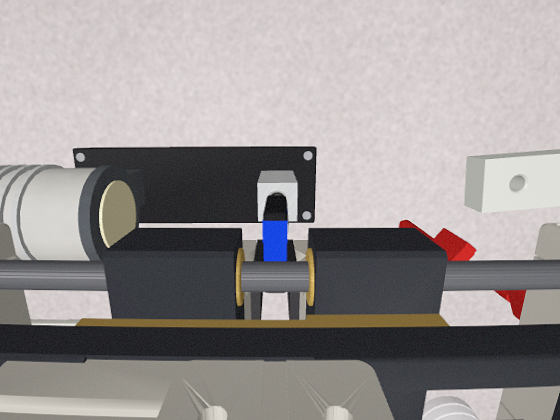

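```bash
python3 - <<'E'
from h import *
s,_=load("scene5");f=lambda p:np.array([(p[0]+.5)/9-.5+250,(p[1]+.5)/9-.5+150])
g=lambda q:((np.array(q)-[250,150]+.5)*9-.5).round(1)
M=onz(s,f((352,297)),.094);print(M)
for z in (.094,.1,.106,.116,.13,.17): print(z,g(proj(s,[[M[0],M[1],z]])[0]))
print("tool yaw dirs px per mm:", [ (g(proj(s,[M+[.01*c,.01*d,0]])[0])-g(proj(s,[M])[0]))/10 for c,d in ((1,0),(0,1))])
im=cv2.resize(s["image"][150:215,250:330],None,fx=9,fy=9,interpolation=cv2.INTER_CUBIC);G=cv2.cvtColor(im,cv2.COLOR_RGB2GRAY).astype(int)
for r in range(140,281,10): print(r,G[r,316:412:6].tolist())
print([ (r,G[r,360]) for r in range(240,300,4)])
E
```

```text
[ 0.55309472 -0.08902052  0.094     ]
0.094 [352. 297.]
0.1 [352.3 285. ]
0.106 [352.6 272.9]
0.116 [353.  252.4]
0.13 [353.7 223.2]
0.17 [355.8 135.7]
tool yaw dirs px per mm: [array([-2.4 ,  1.87]), array([2.35, 1.95])]
140 [156, 124, 79, 58, 55, 63, 65, 66, 67, 65, 65, 73, 97, 135, 161, 165]
150 [160, 160, 148, 103, 67, 63, 64, 67, 66, 64, 67, 80, 108, 143, 162, 165]
160 [158, 155, 142, 105, 72, 62, 63, 66, 66, 65, 68, 79, 106, 141, 161, 164]
170 [160, 157, 146, 114, 80, 62, 63, 66, 66, 65, 68, 78, 106, 140, 159, 161]
180 [163, 160, 148, 115, 79, 62, 63, 67, 67, 65, 67, 78, 106, 140, 158, 160]
190 [163, 160, 149, 116, 80, 62, 63, 66, 67, 65, 67, 78, 105, 139, 158, 161]
200 [162, 159, 147, 116, 80, 62, 63, 67, 67, 65, 67, 79, 107, 142, 162, 163]
210 [164, 161, 148, 116, 82, 63, 62, 66, 67, 65, 69, 80, 107, 141, 159, 161]
220 [166, 163, 151, 117, 80, 63, 63, 66, 66, 65, 67, 79, 106, 140, 158, 160]
230 [162, 160, 148, 117, 81, 63, 63, 67, 67, 65, 68, 80, 109, 143, 161, 163]
240 [158, 156, 145, 116, 81, 63, 62, 66, 67, 65, 69, 84, 115, 148, 162, 162]
250 [157, 158, 152, 134, 97, 63, 62, 66, 67, 65, 78, 104, 140, 160, 158, 157]
260 [159, 161, 160, 156, 120, 73, 62, 61, 64, 71, 99, 132, 155, 164, 158, 157]
270 [159, 152, 140, 131, 116, 100, 86, 72, 70, 89, 123, 151, 159, 159, 158, 157]
280 [148, 126, 104, 96, 94, 94, 93, 89, 88, 99, 123, 146, 156, 159, 157, 157]
[(240, np.int64(67)), (244, np.int64(67)), (248, np.int64(67)), (252, np.int64(66)), (256, np.int64(64)), (260, np.int64(60)), (264, np.int64(59)), (268, np.int64(65)), (272, np.int64(74)), (276, np.int64(83)), (280, np.int64(87)), (284, np.int64(89)), (288, np.int64(89)), (292, np.int64(87)), (296, np.int64(87))]
```

The scene crop shows the rod axis at u=362, against 353.7 expected over the mouth, and the foot about 9 crop-px too high. Both fit the rod sitting about 3.5 mm off along tool x, which also agrees with the rack-hole measurement. I correct this and look again lower down.

>>> jog_arm(commands=[[1.5,0.3,0,0],[2,0.3,0,0],[0,0,0,0],[0,0,-2,0],[0,0,-2,0],[0,0,-2,0],[0,0,-1,0],[0,0,0,0],[0,0,0,0],[0,0,0,0]])

```text
clock: 13.98
tool_pos: [0.5555, -0.0929, 0.194]
orientation: [-180.0, 0.0, -169.5]
force: [0.3, -0.5, -2.1]
opening: 0.0114
```

```bash
python3 - <<'E'
from h import *
s,o=take("scene","scene6");print(o["tool_pos"],o["force"])
im=cv2.resize(s["image"][150:215,250:330],None,fx=9,fy=9,interpolation=cv2.INTER_CUBIC)
cv2.imwrite("pics/c10.png",im[:,:,::-1]);G=cv2.cvtColor(im,cv2.COLOR_RGB2GRAY).astype(int)
for r in range(160,320,10): print(r,G[r,316:412:6].tolist())
E
```

```text
[ 0.55550734 -0.09293774  0.19400809] [ 0.30565254 -0.53204351 -2.13897422]
160 [80, 58, 47, 51, 61, 66, 67, 66, 66, 65, 81, 111, 146, 165, 161, 163]
170 [148, 117, 85, 67, 61, 65, 66, 66, 66, 65, 82, 112, 147, 165, 159, 159]
180 [160, 136, 102, 71, 58, 66, 66, 66, 66, 64, 82, 112, 146, 164, 159, 158]
190 [158, 133, 99, 70, 59, 65, 66, 66, 66, 65, 81, 110, 145, 163, 159, 160]
200 [158, 135, 102, 72, 58, 66, 67, 67, 66, 64, 81, 112, 149, 167, 162, 162]
210 [162, 146, 117, 77, 56, 65, 67, 67, 67, 64, 82, 113, 150, 168, 160, 160]
220 [164, 149, 120, 78, 57, 65, 67, 67, 66, 64, 82, 112, 148, 166, 159, 158]
230 [161, 146, 118, 77, 56, 65, 67, 67, 66, 64, 82, 113, 149, 167, 161, 161]
240 [156, 143, 117, 76, 56, 66, 67, 67, 67, 65, 82, 112, 149, 168, 163, 162]
250 [157, 142, 117, 77, 56, 65, 67, 67, 66, 65, 82, 114, 149, 166, 158, 157]
260 [159, 145, 118, 77, 56, 66, 67, 67, 67, 65, 81, 112, 147, 165, 158, 157]
270 [160, 146, 119, 77, 57, 66, 66, 67, 67, 68, 88, 119, 149, 163, 158, 158]
280 [149, 127, 100, 76, 63, 64, 65, 65, 66, 78, 106, 138, 155, 161, 158, 158]
290 [135, 107, 83, 79, 75, 67, 62, 63, 70, 81, 104, 127, 147, 158, 158, 159]
300 [137, 107, 81, 80, 86, 87, 88, 87, 85, 84, 98, 122, 147, 161, 159, 162]
310 [153, 131, 104, 93, 90, 91, 90, 89, 89, 98, 121, 146, 158, 163, 158, 149]
```

View pics/c10.png

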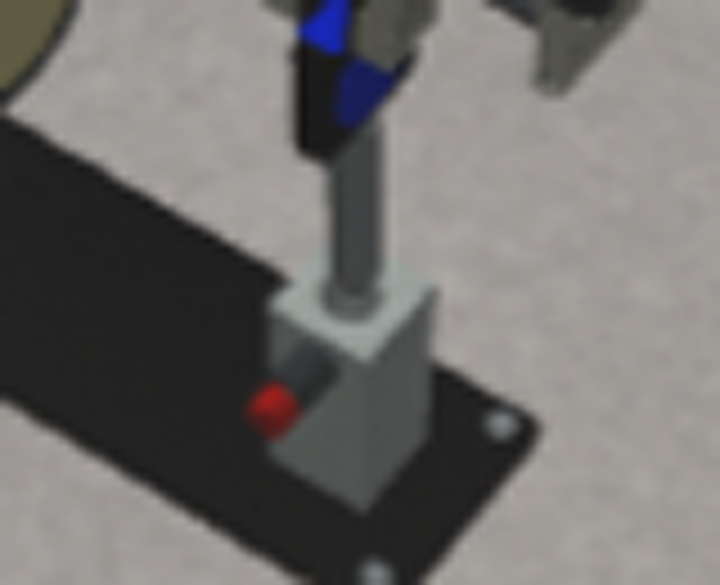

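>>> jog_arm(commands=[[0.4,-0.4,0,0],[0,0,-1,0],[0,0,-1.5,0],[0,0,-1.5,0],[0,0,-1.5,0],[0,0,-1.5,0],[0,0,-1.5,0],[0,0,-1.5,0],[0,0,0,0],[0,0,0,0]])

```text
clock: 14.87
tool_pos: [0.5558, -0.0933, 0.1838]
orientation: [180.0, -0.0, -169.5]
force: [0.5, -0.0, -2.0]
opening: 0.0115
```

>>> jog_arm(commands=[[0,0,-1,0],[0,0,-1,0],[0,0,-1,0],[0,0,-1,0],[0,0,-1,0],[0,0,-1,0],[0,0,-1,0],[0,0,0,0],[0,0,0,0],[0,0,0,0]])

```text
clock: 15.7
tool_pos: [0.5559, -0.0933, 0.177]
orientation: [-180.0, 0.0, -169.5]
force: [-0.6, 0.3, -2.6]
opening: 0.0113
```

>>> jog_arm(commands=[[0,0,-1,0],[0,0,-1,0],[0,0,-1,0],[0,0,-1,0],[0,0,-1,0],[0,0,0,0],[0,0,0,0],[0,0,0,0],[0,0,0,0],[0,0,0,0]])

```text
clock: 16.53
tool_pos: [0.5557, -0.0933, 0.1718]
orientation: [180.0, -0.0, -169.5]
force: [0.2, 0.3, -3.2]
opening: 0.011
```

>>> jog_arm(commands=[[0,0,-1,0],[0,0,-1,0],[0,0,-1,0],[0,0,-1,0],[0,0,-1,0],[0,0,0,0],[0,0,0,0],[0,0,0,0],[0,0,0,0],[0,0,0,0]])

```text
clock: 17.37
tool_pos: [0.5558, -0.0933, 0.1668]
orientation: [180.0, -0.0, -169.5]
force: [-1.1, 0.4, 0.8]
opening: 0.0112
```

```bash
python3 - <<'E'
from h import *
s,o=take("scene","scene7");print(o["tool_pos"],o["force"],o["moment"])
cv2.imwrite("pics/c11.png",cv2.resize(s["image"][150:215,250:330],None,fx=9,fy=9,interpolation=cv2.INTER_CUBIC)[:,:,::-1])
E
```

```text
[ 0.55581473 -0.09329861  0.16680629] [-1.14346601  0.38621959  0.79040137] [ 0.02087989 -0.04489723  0.01422395]
```

View pics/c11.png

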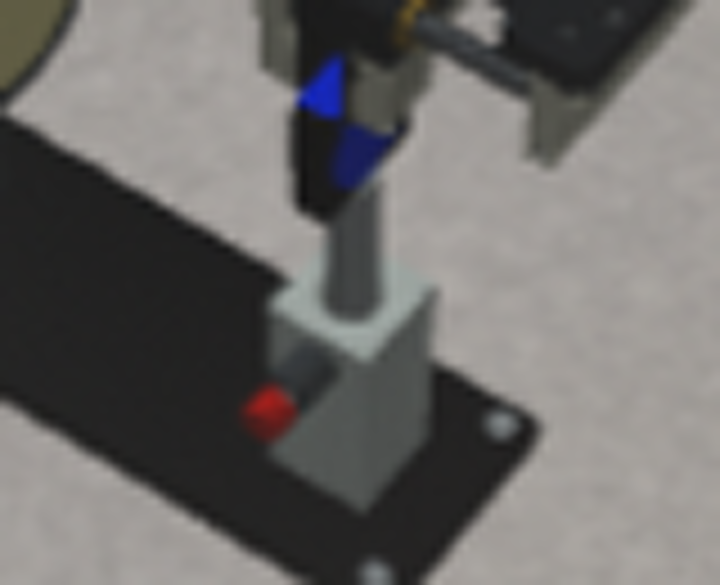

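>>> jog_arm(commands=[[0,0,-0.7,0],[0,0,-0.7,0],[0,0,-0.7,0],[0,0,-0.7,0],[0,0,-0.7,0],[0,0,0,0],[0,0,0,0],[0,0,0,0],[0,0,0,0],[0,0,0,0]])

```text
clock: 18.25
tool_pos: [0.5556, -0.0933, 0.1632]
orientation: [180.0, -0.0, -169.5]
force: [0.1, 0.8, -1.1]
opening: 0.0112
```

>>> jog_arm(commands=[[0,0,-0.5,0],[0,0,-0.5,0],[0,0,-0.5,0],[0,0,-0.5,0],[0,0,-0.5,0],[0,0,-0.5,0],[0,0,-0.5,0],[0,0,0,0],[0,0,0,0],[0,0,0,0]])

```text
clock: 19.08
tool_pos: [0.5558, -0.0933, 0.1598]
orientation: [180.0, -0.0, -169.5]
force: [-0.4, 0.2, -0.1]
opening: 0.0115
```

>>> jog_arm(commands=[[0,0,-0.5,0],[0,0,-0.5,0],[0,0,-0.5,0],[0,0,-0.5,0],[0,0,-0.5,0],[0,0,-0.5,0],[0,0,-0.5,0],[0,0,0,0],[0,0,0,0],[0,0,0,0]])

```text
clock: 19.92
tool_pos: [0.5557, -0.0933, 0.1562]
orientation: [180.0, -0.0, -169.5]
force: [-0.8, 0.5, -0.1]
opening: 0.0116
```

>>> jog_arm(commands=[[0,0,-0.5,0],[0,0,-0.5,0],[0,0,-0.5,0],[0,0,-0.5,0],[0,0,-0.5,0],[0,0,-0.5,0],[0,0,-0.5,0],[0,0,0,0],[0,0,0,0],[0,0,0,0]])

```text
clock: 20.75
tool_pos: [0.5557, -0.0933, 0.1527]
orientation: [180.0, -0.0, -169.5]
force: [0.6, 0.4, 0.5]
opening: 0.0113
```

>>> jog_arm(commands=[[0,0,-0.5,0],[0,0,-0.5,0],[0,0,-0.5,0],[0,0,-0.5,0],[0,0,-0.5,0],[0,0,-0.5,0],[0,0,-0.5,0],[0,0,0,0],[0,0,0,0],[0,0,0,0]])

```text
clock: 21.58
tool_pos: [0.5558, -0.0933, 0.1493]
orientation: [180.0, -0.0, -169.5]
force: [0.1, 0.2, 2.1]
opening: 0.0112
```

>>> jog_arm(commands=[[0,0,-0.5,0],[0,0,-0.5,0],[0,0,-0.5,0],[0,0,0,0],[0,0,0,0],[0,0,0,0],[0,0,0,0],[0,0,0,0],[0,0,0,0],[0,0,0,0]])

```text
clock: 22.42
tool_pos: [0.5557, -0.0933, 0.1478]
orientation: [180.0, -0.0, -169.5]
force: [-0.3, -0.5, -1.7]
opening: 0.0111
```

>>> jog_arm(commands=[[0,0,-0.5,0],[0,0,-0.5,0],[0,0,-0.5,0],[0,0,-0.5,0],[0,0,-0.5,0],[0,0,-0.5,0],[0,0,-0.5,0],[0,0,0,0],[0,0,0,0],[0,0,0,0]])

```text
clock: 23.25
tool_pos: [0.5558, -0.0933, 0.1443]
orientation: [180.0, -0.0, -169.5]
force: [-0.3, 0.3, 1.0]
opening: 0.0113
```

>>> jog_arm(commands=[[0,0,-0.5,0],[0,0,-0.5,0],[0,0,-0.5,0],[0,0,-0.5,0],[0,0,-0.5,0],[0,0,-0.5,0],[0,0,-0.5,0],[0,0,0,0],[0,0,0,0],[0,0,0,0]])

```text
clock: 24.08
tool_pos: [0.556, -0.0933, 0.1411]
orientation: [-180.0, 0.0, -169.5]
force: [-0.2, 0.4, 4.7]
opening: 0.0112
```

>>> jog_arm(commands=[[0,0,-0.5,0],[0,0,-0.5,0],[0,0,0,0],[0,0,0,0],[0,0,0,0],[0,0,0,0],[0,0,0,0],[0,0,0,0],[0,0,0,0],[0,0,0,0]])

```text
clock: 24.92
tool_pos: [0.5562, -0.0934, 0.1404]
orientation: [-180.0, 0.0, -169.5]
force: [-0.9, 0.0, 5.8]
opening: 0.0115
```

>>> jog_arm(commands=[[0,0,-0.4,0],[0,0,-0.4,0],[0,0,0,0],[0,0,0,0],[0,0,0,0],[0,0,0,0],[0,0,0,0],[0,0,0,0],[0,0,0,0],[0,0,0,0]])

```text
clock: 25.75
tool_pos: [0.5564, -0.0935, 0.1399]
orientation: [-180.0, 0.1, -169.5]
force: [-0.4, 0.6, 7.0]
opening: 0.0113
```

```bash
python3 - <<'E'
from h import *
s,o=take("scene","scene8");print(o["tool_pos"],o["force"],o["moment"]);print(get_obs()["force"])
a=cv2.resize(s["image"][150:215,250:330],None,fx=9,fy=9,interpolation=cv2.INTER_CUBIC);cv2.imwrite("pics/c12.png",a[:,:,::-1])
E
```

```text
[ 0.55637682 -0.09348103  0.13987388] [-0.3808663   0.59150041  6.99271093] [0.14311626 0.30375254 0.00391555]
[-0.92763927  0.05898429  8.39593898]
```

View pics/c12.png

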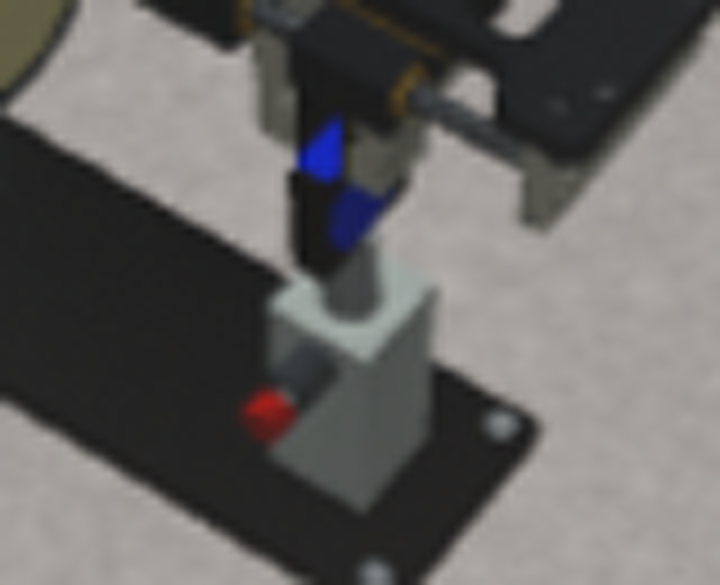

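>>> jog_arm(commands=[[0,0,-0.4,0],[0,0,-0.4,0],[0,0,0,0],[0,0,0,0],[0,0,0,0],[0,0,0,0],[0,0,0,0],[0,0,0,0],[0,0,0,0],[0,0,0,0]])

```text
clock: 26.63
tool_pos: [0.5566, -0.0935, 0.1394]
orientation: [-180.0, 0.1, -169.5]
force: [-1.0, 0.4, 8.7]
opening: 0.0113
```

>>> jog_arm(commands=[[0,0,0,0],[0,0,0,0],[0,0,0,0],[0,0,0,0],[0,0,0,0],[0,0,0,0],[0,0,0,0],[0,0,0,0],[0,0,0,0],[0,0,0,0]], fingers=70)

```text
clock: 27.47
tool_pos: [0.5559, -0.0933, 0.1384]
orientation: [-180.0, 0.0, -169.5]
force: [0.3, -0.4, -0.3]
opening: 0.0687
```

```bash
python3 - <<'E'
from h import *
s,o=take("scene","scene9");print(o["tool_pos"],o["force"],o["opening"])
a=cv2.resize(s["image"][150:215,250:330],None,fx=9,fy=9,interpolation=cv2.INTER_CUBIC);cv2.imwrite("pics/c13.png",a[:,:,::-1])
E
```

```text
[ 0.5558588  -0.09330829  0.13836204] [ 0.31698825 -0.44972325 -0.26466659] 0.06874777198049346
```

View pics/c13.png

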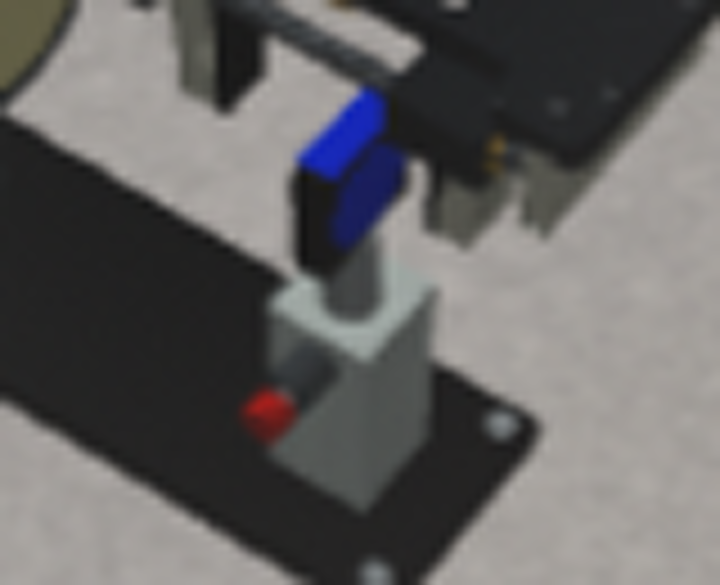

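The filter stands on its own, square, with the fingers clear of it. I back straight up.

>>> jog_arm(commands=[[0,0,3,0],[0,0,8,0],[0,0,12,0],[0,0,16,0],[0,0,16,0],[0,0,16,0],[0,0,16,0],[0,0,16,0],[0,0,10,0],[0,0,0,0]])

```text
clock: 28.35
tool_pos: [0.5571, -0.0934, 0.2544]
orientation: [-180.0, 0.3, -169.5]
force: [-0.1, -0.2, -0.2]
opening: 0.07
```

>>> jog_arm(commands=[[0,0,10,0],[0,0,10,0],[0,0,5,0],[0,0,0,0],[0,0,0,0],[0,0,0,0],[0,0,0,0],[0,0,0,0],[0,0,0,0],[0,0,0,0]])

```text
clock: 29.18
tool_pos: [0.5558, -0.0933, 0.2761]
orientation: [180.0, -0.0, -169.5]
force: [-0.1, -0.7, -1.0]
opening: 0.0704
```

```bash
python3 - <<'E'
from h import *
s,o=take("scene","scene10");print(o["clock"],o["tool_pos"],o["force"])
a=cv2.resize(s["image"][140:280,250:450],None,fx=4,fy=4,interpolation=cv2.INTER_CUBIC);cv2.imwrite("pics/c14.png",a[:,:,::-1])
w,o=take("wrist","w10")
b=(240,160,320,240);im=cv2.resize(w["image"][b[1]:b[3],b[0]:b[2]],None,fx=7,fy=7,interpolation=cv2.INTER_CUBIC)
h=cv2.cvtColor(im,cv2.COLOR_RGB2HSV);m=cv2.inRange(h,(112,130,100),(128,255,255))
c=max(cv2.findContours(m,0,1)[0],key=cv2.contourArea);r=cv2.minAreaRect(c)
f=lambda p:np.array([(p[0]+.5)/7-.5+b[0],(p[1]+.5)/7-.5+b[1]])
P=np.array([onz(w,f(p),.165,o) for p in cv2.boxPoints(r)]);print(P.mean(0))
for i in range(4):
    e=P[(i+1)%4]-P[i];print(np.linalg.norm(e).round(4),np.degrees(np.arctan2(e[1],e[0])).round(1))
E
```

```text
29.1833 [ 0.55579448 -0.09333899  0.2761127 ] [-0.05256378 -0.74843148 -1.02694239]
[ 0.55247066 -0.0929929   0.165     ]
0.0133 100.5
0.037 10.9
0.0137 -79.5
0.037 -169.7
```

View pics/c14.png

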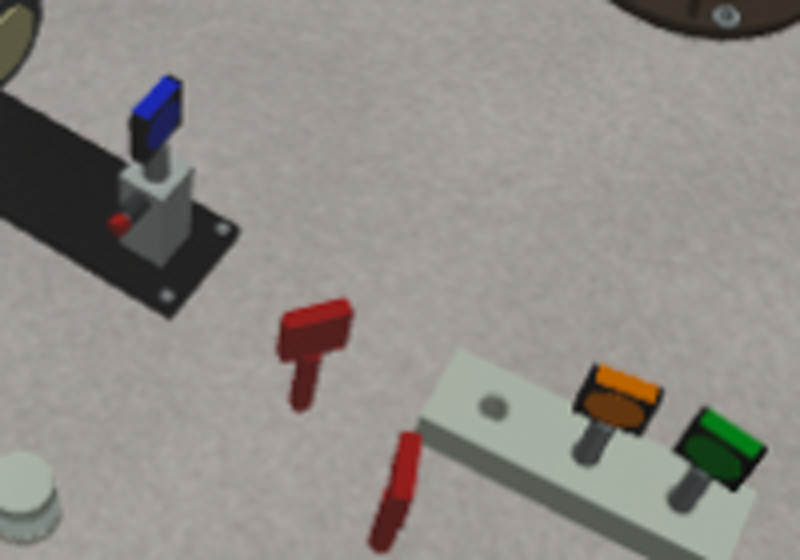

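View pics/w10.png

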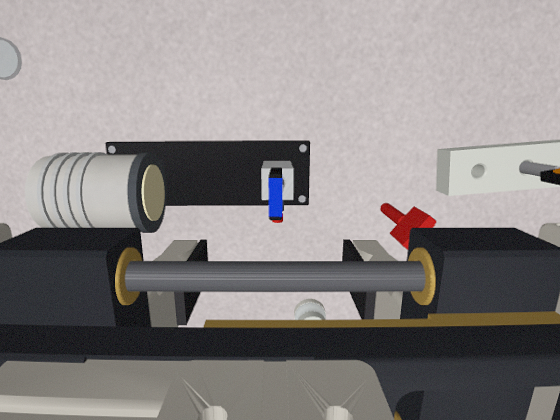

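Upright, square (100.5° against 100.5°) and centred. Sliding friction could imitate the stop, so I check it with a gentle push on the frame's top with closed fingers.

>>> jog_arm(commands=[[0,0,0,0],[0,0,-10,0],[0,0,-10,0],[0,0,-10,0],[0,0,-10,0],[0,0,-10,0],[0,0,-10,0],[0,0,-10,0],[0,0,-5,0],[0,0,0,0]], fingers=0)

```text
clock: 30.12
tool_pos: [0.5551, -0.0933, 0.1997]
orientation: [180.0, -0.1, -169.5]
force: [0.0, -0.7, 0.8]
opening: 0.009
```

>>> jog_arm(commands=[[0,0,-6,0],[0,0,-6,0],[0,0,-6,0],[0,0,-4,0],[0,0,-3,0],[0,0,-2,0],[0,0,0,0],[0,0,0,0],[0,0,0,0],[0,0,0,0]])

```text
clock: 30.95
tool_pos: [0.5561, -0.0933, 0.1747]
orientation: [-180.0, 0.0, -169.5]
force: [0.4, 0.7, -0.5]
opening: 0.0001
```

>>> jog_arm(commands=[[0,0,-1,0],[0,0,-1,0],[0,0,-1,0],[0,0,-1,0],[0,0,-1,0],[0,0,0,0],[0,0,0,0],[0,0,0,0],[0,0,0,0],[0,0,0,0]])

```text
clock: 31.78
tool_pos: [0.5559, -0.0933, 0.1694]
orientation: [180.0, 0.0, -169.5]
force: [-0.0, 0.3, 0.4]
opening: 0.0005
```

>>> jog_arm(commands=[[0,0,-0.5,0],[0,0,-0.5,0],[0,0,-0.5,0],[0,0,-0.5,0],[0,0,0,0],[0,0,0,0],[0,0,0,0],[0,0,0,0],[0,0,0,0],[0,0,0,0]])

```text
clock: 32.62
tool_pos: [0.5559, -0.0933, 0.1674]
orientation: [-180.0, -0.0, -169.5]
force: [-0.7, -0.5, -0.2]
opening: 0.0001
```

>>> jog_arm(commands=[[0,0,-0.5,0],[0,0,-0.5,0],[0,0,-0.5,0],[0,0,-0.5,0],[0,0,0,0],[0,0,0,0],[0,0,0,0],[0,0,0,0],[0,0,0,0],[0,0,0,0]])

```text
clock: 33.45
tool_pos: [0.5559, -0.0933, 0.1654]
orientation: [180.0, 0.0, -169.5]
force: [-0.3, 0.2, 0.5]
opening: 0.0008
```

>>> jog_arm(commands=[[0,0,-0.5,0],[0,0,-0.5,0],[0,0,-0.5,0],[0,0,-0.5,0],[0,0,0,0],[0,0,0,0],[0,0,0,0],[0,0,0,0],[0,0,0,0],[0,0,0,0]])

```text
clock: 34.28
tool_pos: [0.5559, -0.0933, 0.1634]
orientation: [-180.0, 0.0, -169.5]
force: [0.7, -0.1, 0.5]
opening: 0.0003
```

```bash
python3 - <<'E'
from h import *
s,o=take("scene","scene11");print(o["tool_pos"],o["force"])
cv2.imwrite("pics/c15.png",cv2.resize(s["image"][145:210,250:330],None,fx=9,fy=9,interpolation=cv2.INTER_CUBIC)[:,:,::-1])
s,_=load("scene10");cv2.imwrite("pics/c16.png",cv2.resize(s["image"][145:210,250:330],None,fx=9,fy=9,interpolation=cv2.INTER_CUBIC)[:,:,::-1])
E
```

```text
[ 0.55590303 -0.09332051  0.16340326] [ 0.65590808 -0.14473258  0.50408444]
```

View pics/c15.png

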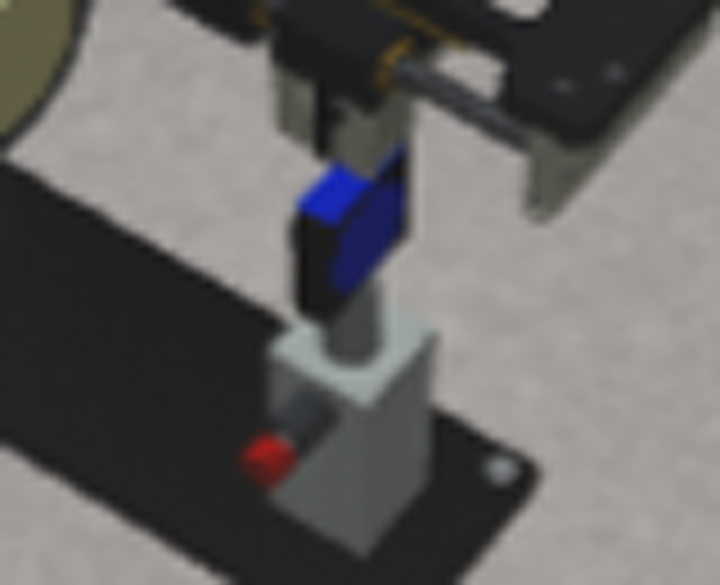

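View pics/c16.png

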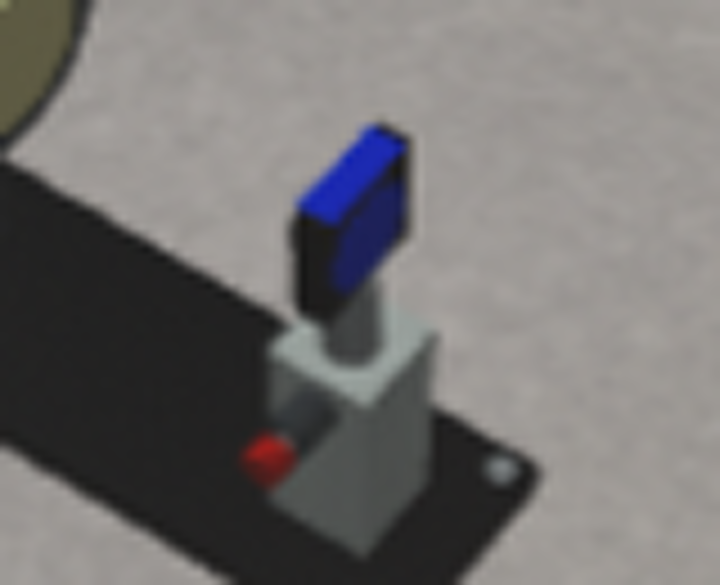

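The fingers are right over the strip, just short of touching. I continue gently.

>>> jog_arm(commands=[[0,0,-0.5,0],[0,0,-0.5,0],[0,0,-0.5,0],[0,0,-0.5,0],[0,0,-0.5,0],[0,0,0,0],[0,0,0,0],[0,0,0,0],[0,0,0,0],[0,0,0,0]])

```text
clock: 35.17
tool_pos: [0.5559, -0.0933, 0.1609]
orientation: [-180.0, 0.0, -169.5]
force: [0.5, 0.3, -1.2]
opening: 0.0004
```

>>> jog_arm(commands=[[0,0,-0.5,0],[0,0,-0.5,0],[0,0,-0.5,0],[0,0,-0.5,0],[0,0,-0.5,0],[0,0,0,0],[0,0,0,0],[0,0,0,0],[0,0,0,0],[0,0,0,0]])

```text
clock: 36.0
tool_pos: [0.5559, -0.0933, 0.1584]
orientation: [180.0, 0.0, -169.5]
force: [0.8, 0.5, 0.2]
opening: 0.0004
```

```bash
python3 - <<'E'
from h import *
s,_=load("scene10")
for z in (.15,.154,.158,.162,.166): print(z,((proj(s,[[.5531,-.0890,z]])[0]-[250,145]+.5)*9-.5).round(1))
E
```

```text
0.15 [354.8 225.2]
0.154 [355.  216.4]
0.158 [355.2 207.6]
0.162 [355.4 198.7]
0.166 [355.6 189.8]
```

```bash
python3 - <<'E'
from h import *
s,o=take("scene","scene12");print(o["tool_pos"],o["force"],o["clock"])
print(((proj(s,[o["tool_pos"]])[0]-[250,145]+.5)*9-.5))
cv2.imwrite("pics/c17.png",cv2.resize(s["image"][145:210,250:330],None,fx=9,fy=9,interpolation=cv2.INTER_CUBIC)[:,:,::-1])
E
```

```text
[ 0.55587761 -0.09333215  0.15836575] [0.79603956 0.45352908 0.22697946] 36.0
[337.50616905 203.47109286]
```

View pics/c17.png

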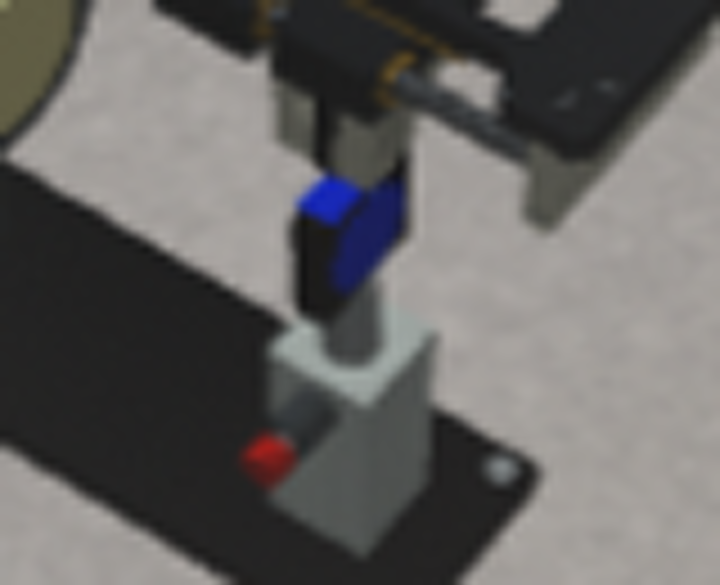

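>>> jog_arm(commands=[[0,0,-0.5,0],[0,0,-0.5,0],[0,0,-0.5,0],[0,0,-0.5,0],[0,0,-0.5,0],[0,0,0,0],[0,0,0,0],[0,0,0,0],[0,0,0,0],[0,0,0,0]])

```text
clock: 36.88
tool_pos: [0.5559, -0.0933, 0.1559]
orientation: [180.0, 0.0, -169.5]
force: [0.3, -0.4, 0.7]
opening: 0.0009
```

```bash
python3 - <<'E'
from h import *
take("wrist","w13")
s,o=take("scene","scene13");cv2.imwrite("pics/c18.png",cv2.resize(s["image"][135:200,250:330],None,fx=9,fy=9,interpolation=cv2.INTER_CUBIC)[:,:,::-1])
E
```

```text
(no output)
```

View pics/w13.png

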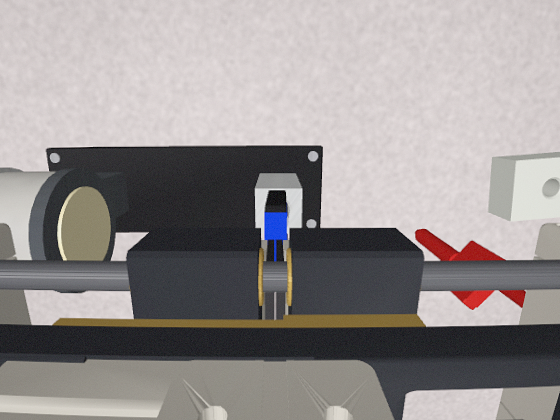

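View pics/c18.png

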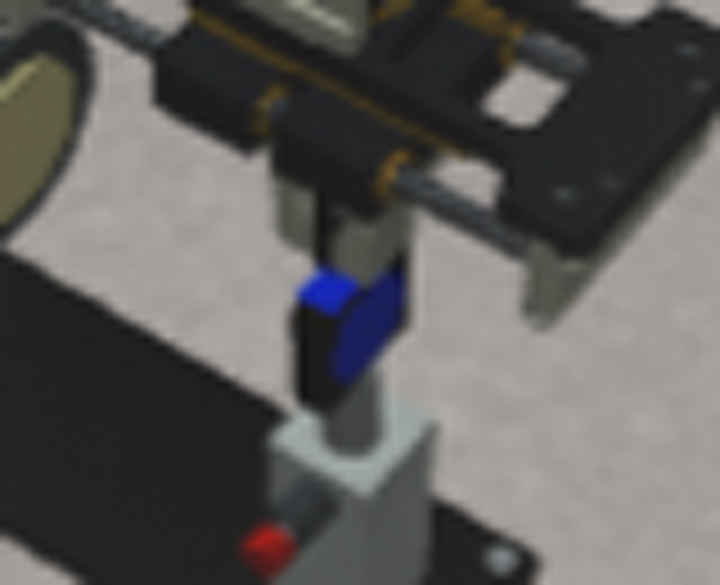

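The push down to TCP z = 0.156 met nothing and left the post unmoved, so this check says nothing either way. Against sliding as the cause: the earlier push reached about 11 N net, above the 8 N sliding limit, and rose steadily with depth. I back off and check that the post stays put.

>>> jog_arm(commands=[[0,0,1,0],[0,0,2,0],[0,0,3,0],[0,0,4,0],[0,0,10,0],[0,0,10,0],[0,0,10,0],[0,0,10,0],[0,0,10,0],[0,0,10,0]])

```text
clock: 37.82
tool_pos: [0.556, -0.0933, 0.2273]
orientation: [-180.0, 0.0, -169.5]
force: [0.7, -0.2, -0.0]
opening: 0.0001
```

```bash
python3 - <<'E'
from h import *
s,o=take("scene","scene14");print(o["tool_pos"],o["force"],o["clock"])
s0,_=load("scene10")
cv2.imwrite("pics/c19.png",np.hstack([cv2.resize(q["image"][145:210,260:315],None,fx=7,fy=7,interpolation=cv2.INTER_CUBIC) for q in (s0,s)])[:,:,::-1])
E
```

```text
[ 0.5559691  -0.09333207  0.22726209] [ 0.73072587 -0.22668837 -0.03609503] 37.8167
```

View pics/c19.png

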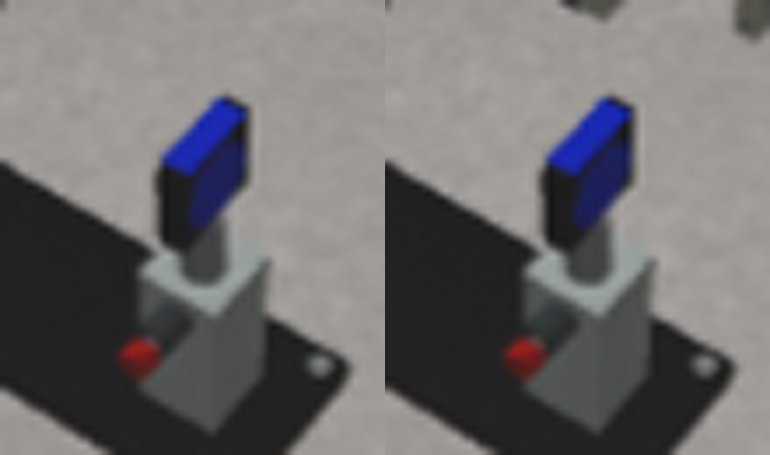

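```bash
python3 -c "
from plant import close_job;print(close_job())"
```

```text
the job is handed in; nothing more can be done
None
```

The blue filter is in the post holder, standing on its own past the plunger and, as far as I can tell, home on the hidden stop. I handed the job in at about 38 s of the 51 s allowed, and no verdict was reported.

- **Feeling the stop:** Sliding past the plunger took about 2–4 N. Then the force climbed steadily to 8.7 N at the tool, about 11 N on the rod with its weight added. The tool moved down about 1.7 mm during the climb, which fits the cushioned stop. The foot is about 49 mm below the mouth by the pictures.
- **Last picture checks:** The knob is pushed out and the post is upright. The frame's faces lie within about 0.5° of square to the light axis. The amber and green posts are still in the rack, and I saw nothing else disturbed, though I did not measure the bystanders again. The gripper was clear above the post.
- **What disagreed:**
  - **Check push:** I tried a push on the frame's top with closed fingers, down to tool height 0.156 m. It met nothing, although the pictures put the top at about 0.166–0.17 m. I cannot explain that. The post did not move, and the stop contact rests on the force felt in the grip alone.
  - **Camera positions:** Positions from the cameras differed by up to 5 mm, so I aligned rod and bore by comparing them in the same picture.

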